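# Crown the stack of core tubes

## Robot

A 6-joint arm with a two-finger parallel gripper is mounted at the origin on the work surface; the furniture and walls round the work are solid. World frame = base frame: x ahead of the robot, y to its left, z up, the work surface at z = 0. Lengths are in m, angles in rad, forces in N, time in s.
With the tool pointing down it reaches from about 0.275 to 1 m from the base axis. Payload 8.4 kg.
Tool frame: the origin (TCP) lies on the centre line of the jaws, within the pads' length; the fingertips stand 17 mm ahead of it and the grasp point (between the pads) lies 2 mm behind it (bot.tcp_to_tips is the z of the fingertips in the tool frame, in m); z points along the fingers, y is the line along which they close (so a half turn about z gives the same grasp; the last joint's range is limited). The gripper opens to 85 mm and grips with 20 to 120 N. Pads are 22 mm wide; open, the fingers measure 114 mm over their backs; the gripper's body (76 mm by 85 mm) begins 54 mm behind the grasp point. The pads swing forward as they close: fully open they stand 13 mm farther back than shut.
Start: joints at [1.171, 0.353, 1.633, -0, 1.155, -0.002], TCP at [0.242, 0.576, 0.248] pointing down, gripper open.
Joint ranges: [-2.63, 2.63], [-0.92, 2.1], [0.06, 2.66], [-1.3, 4.44], [0, 2.69], [-3.02, 3.02]. Speed limits (rad/s): [2.22, 2.22, 2.79, 3.14, 3.14, 3.14].

## Interface

Orientations are given as a unit quaternion [x, y, z, w].
In Python, from workcell import bot, hand, kinematics, get_obs, vision, hand_in gives the robot as it stands. The module is installed in compiled form; this text tells all that it offers. Calls block until the motion is done:
- bot.reach(position, orientation): joint-space move of the TCP to a pose.
- bot.servo_line(position, ori=None, velocity=0.15): straight line of the TCP; ori=None keeps the orientation; velocity is the mean speed in m/s.
- bot.goto_joints(angles): joint-space move.
- hand.move_gripper(opening, strength=None): finger opening in m; strength is the grip in N (None keeps the last); returns when the fingers have stopped.
- bot.dwell(seconds).
- kinematics.solve_ik(position, orientation): joint angles nearest the present ones, or None.
- get_obs(): the state.
- vision.read_camera(name): name is "scene" or "side" or "wrist"; returns a dict with "frame" (480x640x3 uint8, red, green, blue), "intrinsics" (3x3 intrinsics, pixels), "view" (4x4, takes a point from world to camera coordinates). Camera axes: x right, y down, z forward; pixel columns grow to the right and rows downward; lengths in m; the calibration is good to about 2 mm. The wrist camera is an equidistant fisheye: a pixel r from the principal point sees the ray r / f radians off the axis. A picture is of the moment at which its call begins. There is no depth.
A pose or a line that the arm cannot do raises bot.IKError and nothing moves.
- hand_in(): hands the job in; it is judged then, once.
The state is a dict: "time_s": time; "joint_pos": joint angles; "joint_vel": joint speeds; "joint_efforts": joint torques, N m; "position": TCP position; "orientation": TCP orientation; "wrist_force": force on the tool from outside, world axes, zero at the start; "ft_torque": the same for the moment, N m; "gripper_width": finger opening in m; "grip_force": force on a finger pad.
Only numpy, scipy, OpenCV 4.12 (cv2) and the standard library are available. Lean on these libraries where they do the work, as an engineer would, in place of code of your own. Each camera call takes 0.05 s, during which the arm holds its last target. There are 200 camera calls.

## Task

Two capped sediment-core tubes lie side by side in the plywood cradle. Take the loose tube of the same thickness from its rest and lay it gently on top of them, in the groove between the two, parallel to them and with its ends even with theirs, so that it makes a three-tube pyramid. Do not drop it in, and leave the thinner tube on its own rest.

Things in the scene. Friction and masses are not known exactly. Their poses are not given: they have to be found in the camera images.
- core_tube_mid (a point): Centre of the loose thick core tube, lying level along its x axis on one of two plywood V rests (which one varies), 39 mm above the bench. 120 mm long; grey caps 54 mm across on the last 20 mm of each end, bare aluminium tube 44 mm across between, to grip. Ends alike; about 0.26 kg. The rest, 116 x 78 mm, has an 8 mm board and V supports under the caps only, up to 34 mm high.
- saddle (a point): Where the thick tube's centre comes when seated, 85 mm above the bench, fixed to the cradle (board 130 x 134 mm, side rails 43 mm high). x: along the tubes; y: across; z: up. The two tubes in it, same kind as the thick one, lie along x, centres 27 mm to each side and 46 mm below this point, ends at x = -60 and 60 mm; caps reach 66 mm above the bench, bare middles 61 mm.
- thin_tube_mid (a point): Centre of the thinner core tube, a bystander that stays where it is on the other rest: same make and also 120 mm long along its x axis, but caps 38 mm and bare tube 30 mm across. Centre 28 mm above the bench.

How it is judged:
By the outcome, as a careful person would: the job done as asked, in the order asked, and still so for the second after the job is handed in, with the robot touching nothing.
It also fails if it takes over 40 s, if anything falls off the work surface, if the arm or the gripper's body presses on something with over 40 N, if the wrist force passes 120 N, or if a joint passes its speed limit or range.

## Working session

There is one attempt and no reset: what is moved stays moved. The work goes in short steps, each a Python script; the robot and the scene stay as the last script left them, time stands still between calls to the robot, and variables do not carry over. Pictures are saved under pics/ and viewed, at most 10 in all, crops included, and the job is handed in when it is done.

```bash
mkdir -p pics
python3 - <<'E'
from workcell import *
import cv2,numpy as np
for n in ("scene","side","wrist"):
    c=vision.read_camera(n); cv2.imwrite(f"pics/{n}0.png",c["frame"][:,:,::-1]); np.savez(f"{n}0.npz",**c)
    print(n,c["intrinsics"].round(1).tolist(),c["view"].round(3).tolist())
print(get_obs())
E
```

```text
scene [[442.5, 0.0, 315.5], [0.0, 442.5, 240.4], [0.0, 0.0, 1.0]] [[0.831, -0.556, 0.015, -0.418], [-0.251, -0.4, -0.881, 0.194], [0.496, 0.729, -0.472, 0.893], [0.0, 0.0, 0.0, 1.0]]
side [[477.2, 0.0, 319.2], [0.0, 477.2, 247.4], [0.0, 0.0, 1.0]] [[0.969, -0.245, 0.024, -0.467], [-0.113, -0.531, -0.84, 0.129], [0.219, 0.811, -0.542, 1.256], [0.0, 0.0, 0.0, 1.0]]
wrist [[371.6, 0.0, 318.8], [0.0, 371.6, 243.3], [0.0, 0.0, 1.0]] [[0.387, 0.922, -0.002, -0.623], [0.872, -0.365, 0.326, -0.043], [0.3, -0.128, -0.945, 0.381], [0.0, 0.0, 0.0, 1.0]]
{'time_s': 0.15, 'joint_pos': array([ 1.17062305e+00,  3.53506664e-01,  1.63397598e+00,  1.69505881e-05,
        1.15518710e+00, -2.38232347e-03]), 'joint_vel': array([-0.00047531, -0.00110794, -0.0014242 , -0.00157921,  0.00222399,
        0.00162435]), 'joint_efforts': array([ 6.85343530e-04, -6.05633712e+01, -3.42339599e+01,  7.84373015e-05,
        5.99730280e-03, -2.43463711e-05]), 'position': array([0.24196294, 0.5758831 , 0.2477177 ]), 'orientation': array([ 1.97590034e-01,  9.80284596e-01, -5.26119475e-04, -1.15261454e-04]), 'wrist_force': array([-0.23019759, -0.46802723,  0.29794972]), 'ft_torque': array([-0.07573995,  0.00494239,  0.05437644]), 'grip_force': 0.0, 'gripper_width': 0.08527406697793732}
```

View pics/scene0.png

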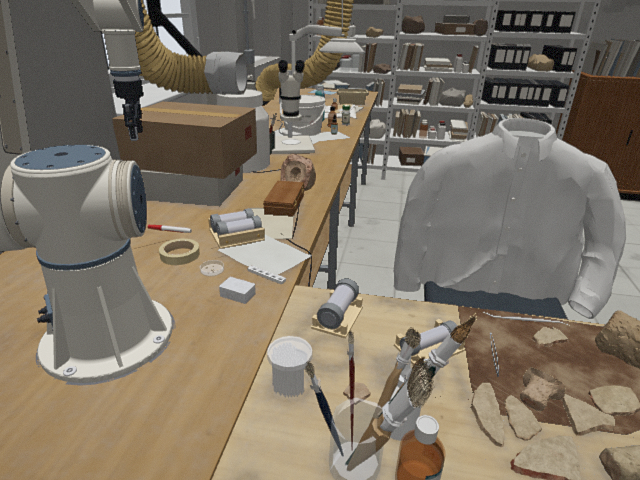

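View pics/wrist0.png

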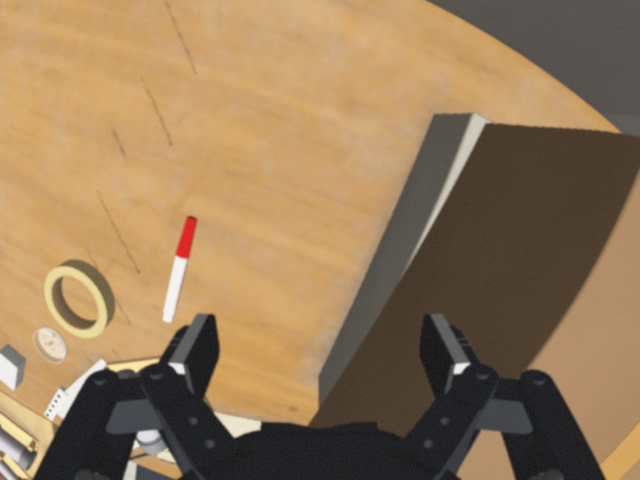

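The scene view shows the cradle with two tubes at about (237,225). One loose tube lies on a rest at (340,303) and another at (430,340), with brushes in front of it. The wrist camera sees only the marker, tape and boxes.

```bash
cat > h.py <<'E'
import numpy as np,cv2
from workcell import *
def pix(c,P):
    P=np.atleast_2d(P); q=P@c["view"][:3,:3].T+c["view"][:3,3]; K=c["intrinsics"]
    return np.c_[K[0,0]*q[:,0]/q[:,2]+K[0,2],K[1,1]*q[:,1]/q[:,2]+K[1,2]]
def ray(c,uv,fish=False):
    K=c["intrinsics"]; x=(uv[0]-K[0,2])/K[0,0]; y=(uv[1]-K[1,2])/K[1,1]
    d=np.array([x,y,1.])
    if fish:
        t=np.hypot(x,y); d=np.array([x*np.sinc(t/np.pi),y*np.sinc(t/np.pi),np.cos(t)])
    R=c["view"][:3,:3]; return -R.T@c["view"][:3,3],R.T@d
def onplane(c,uv,z,fish=False):
    o,d=ray(c,uv,fish); return o+d*(z-o[2])/d[2]
def down(yaw): # tool z down, tool y axis at angle yaw+90 => returns quat; tool x along yaw
    from scipy.spatial.transform import Rotation as R
    x=np.array([np.cos(yaw),np.sin(yaw),0]); z=np.array([0,0,-1.]); return R.from_matrix(np.c_[x,np.cross(z,x),z]).as_quat()
E
python3 - <<'E'
from h import *
c=dict(np.load("scene0.npz"))
for n,uv in dict(cr=(237,225),a=(340,303),b=(430,340)).items(): print(n,onplane(c,uv,.039).round(3))
E
```

```text
cr [0.404 0.255 0.039]
a [ 0.429 -0.203  0.039]
b [ 0.503 -0.39   0.039]
```

View pics/side0.png

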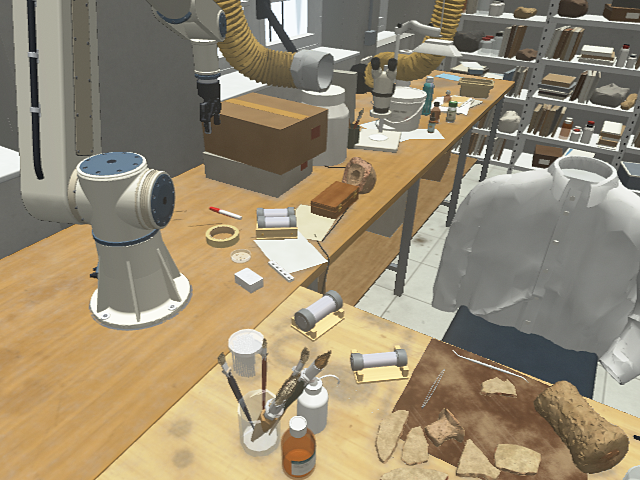

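The side view confirms it: the thick tube is the one at (318,312) and the thin one is at (380,360). The cradle at (277,222) is the two-tube holder.

```bash
python3 - <<'E'
from h import *
for n,p in (("cr",(.404,.255)),("a",(.429,-.203))):
    yaw=np.arctan2(p[1],p[0])+np.pi/2; u=np.array([np.cos(yaw),np.sin(yaw)])
    q=np.r_[np.array(p)+.06*u,.25]
    bot.reach(q,down(yaw)); c=vision.read_camera("wrist"); np.savez(n+"1.npz",**c); cv2.imwrite(f"pics/{n}1.png",c["frame"][:,:,::-1])
    print(get_obs()["time_s"],get_obs()["joint_pos"].round(2))
E
python3 -c "
import cv2,numpy as np
a=[cv2.imread(f'pics/{n}1.png') for n in('cr','a')]
cv2.imwrite('pics/both1.png',np.hstack([x[:, 120:520] for x in a]))"
```

```text
1.35 [0.69 0.13 1.93 0.   1.09 0.12]
3.0917 [-0.32  0.12  1.94  0.    1.09  0.12]
```

View pics/both1.png

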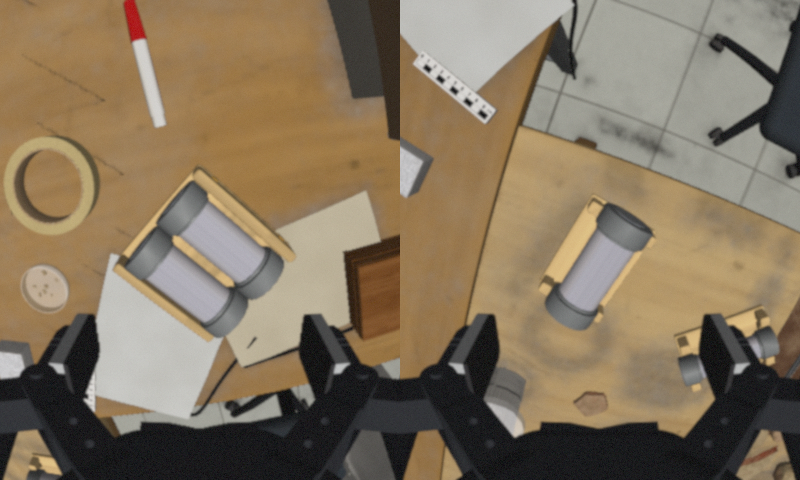

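Left (cradle): the two bare middles are at about crop (228,235) and (188,287). Right (thick tube): its bare middle is at about crop (605,268), lying steeply; the thin tube is at (728,350). Now I'll segment the bare middles.

```bash
cat >> h.py <<'E'
def bare(c,seed,z,r=.022,dbg=None):
    f=cv2.GaussianBlur(c["frame"],(3,3),0); m=np.zeros((482,642),np.uint8)
    # bluish-lavender: blue >= red, fairly bright
    F=f.astype(int); k=((F[:,:,2]>=F[:,:,0]-1)&(F.mean(2)>125)).astype(np.uint8)
    k=cv2.morphologyEx(k,cv2.MORPH_OPEN,np.ones((5,5)))
    n,l,s,ce=cv2.connectedComponentsWithStats(k)
    i=l[seed[1],seed[0]]; cnt=max(cv2.findContours((l==i).astype(np.uint8),0,1)[0],key=cv2.contourArea)
    b=cv2.boxPoints(cv2.minAreaRect(cnt))
    if np.linalg.norm(b[0]-b[1])<np.linalg.norm(b[1]-b[2]): b=np.roll(b,1,0)
    # b0-b1 long side, b2-b3 long side
    e1=(b[0]+b[3])/2; e2=(b[1]+b[2])/2
    A=[onplane(c,p,z,True) for p in (e1,e2)]; T=[onplane(c,p,z+r,True) for p in (e1,e2)]
    W=[onplane(c,p,z,True) for p in ((b[0]+b[1])/2,(b[2]+b[3])/2)]
    d=A[1]-A[0]; d/=np.linalg.norm(d); ac=(A[0]+A[1])/2; tc=(T[0]+T[1])/2
    ctr=ac+d*((tc-ac)@d)
    print(s[i][4],b.round().tolist(),"len",np.linalg.norm(T[1]-T[0]).round(4),"wid",np.linalg.norm(W[0]-W[1]).round(4),"ctr",ctr.round(4),"yaw",np.arctan(d[1]/d[0]).round(3))
    return ctr,np.arctan(d[1]/d[0])
E
python3 - <<'E'
from h import *
c=dict(np.load("cr1.npz")); a=dict(np.load("a1.npz"))
for im,u,v in((c,348,235),(c,308,287),(a,325,268),(a,325,214),(c,325,285)): print(im["frame"][v,u])
bare(c,(348,235),.039);bare(c,(308,287),.039);bare(a,(325,268),.039)
E
```

```text
[173 172 180]
[179 177 186]
[171 168 176]
[78 79 79]
[176 174 179]
3393 [[364.0, 286.0], [283.0, 219.0], [308.0, 189.0], [389.0, 256.0]] len 0.0974 wid 0.0386 ctr [0.3965 0.2934 0.039 ] yaw -0.145
2980 [[330.0, 326.0], [250.0, 265.0], [272.0, 237.0], [351.0, 298.0]] len 0.0974 wid 0.038 ctr [0.3916 0.2353 0.039 ] yaw -0.143
2463 [[280.0, 297.0], [322.0, 232.0], [351.0, 251.0], [309.0, 316.0]] len 0.0765 wid 0.0352 ctr [ 0.4303 -0.2016  0.039 ] yaw 0.589
```

```bash
sed -i 's/F\[:,:,2\]>=F\[:,:,0\]-1)&(F.mean(2)>125)/F[:,:,2]>=F[:,:,0]+3)\&(F.mean(2)>112)/; s/np.ones((5,5))/np.ones((3,3))/' h.py
python3 - <<'E'
from h import *
c=dict(np.load("cr1.npz")); a=dict(np.load("a1.npz"))
out=[]
for im,seeds in((c,[(348,235),(308,287)]),(a,[(325,268)])):
    for s in seeds: bare(im,s,.039)
    F=cv2.GaussianBlur(im["frame"],(3,3),0).astype(int); k=(F[:,:,2]>=F[:,:,0]+3)&(F.mean(2)>112)
    g=im["frame"][:,:,::-1].copy(); g[k]=(0,0,255)
    out.append(cv2.resize(np.hstack([g,])[160:360,220:420],(400,400),interpolation=0))
cv2.imwrite("pics/ov.png",np.hstack(out))
# tube profile across a: perpendicular
E
```

```text
2359 [[365.0, 284.0], [303.0, 232.0], [322.0, 208.0], [385.0, 260.0]] len 0.0763 wid 0.0304 ctr [0.4057 0.2904 0.039 ] yaw -0.149
2085 [[330.0, 324.0], [268.0, 277.0], [285.0, 254.0], [347.0, 302.0]] len 0.0769 wid 0.031 ctr [0.4006 0.2324 0.039 ] yaw -0.149
2160 [[283.0, 300.0], [325.0, 234.0], [350.0, 250.0], [308.0, 316.0]] len 0.0776 wid 0.0303 ctr [ 0.4308 -0.203   0.039 ] yaw 0.592
```

View pics/ov.png

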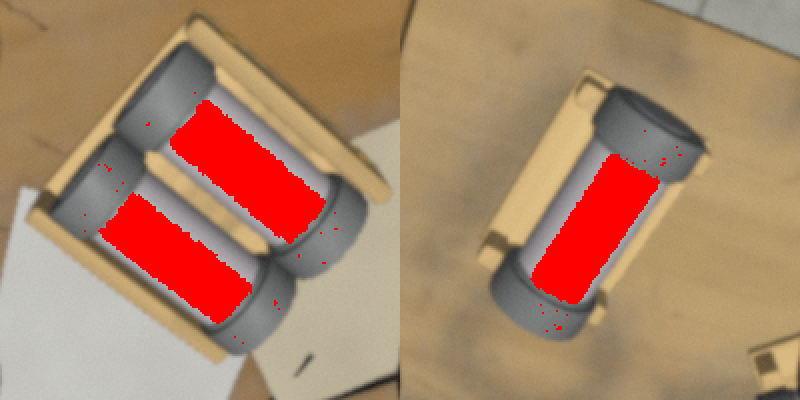

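The red bare-tube masks get the lengths about right (76–78 mm of 80) but shading narrows them sideways. I'll get the sideways position from the cap silhouettes, using tangent planes at a cap radius of 27 mm.

```bash
cat >> h.py <<'E'
def lateral(c,seed,sep,z=.039,r=.027):
    """tangent lines of the cap silhouettes -> axis lines (n.xy=k) at height z"""
    F=cv2.GaussianBlur(c["frame"],(3,3),0).astype(int)
    k=((F.max(2)-F.min(2)<26)).astype(np.uint8); k=cv2.morphologyEx(k,cv2.MORPH_OPEN,np.ones((5,5)))
    l=cv2.connectedComponents(k)[1]; m=(l==l[seed[1],seed[0]]).astype(np.uint8)
    cnt=max(cv2.findContours(m,0,1)[0],key=cv2.contourArea); h=cv2.convexHull(cnt)[:,0].astype(float)
    g=np.roll(h,-1,0)-h; L=np.linalg.norm(g,axis=1); i,j=np.argsort(-L)[:2]
    ctr=h.mean(0); o=ray(c,ctr,True)[0]; Pc=onplane(c,ctr,z,True); res=[]
    for e in(i,j):
        n=np.cross(ray(c,h[e],True)[1],ray(c,(h[e]+g[e]),True)[1]); n/=np.linalg.norm(n)
        if n@(Pc-o)<0:n=-n
        kk=(n@o+r-n[2]*z); s=np.hypot(*n[:2]); res.append((n[:2]/s,kk/s))
    print("area",m.sum(),"hull edges",h[[i,j]].tolist(),(h+g)[[i,j]].tolist())
    (n1,k1),(n2,k2)=res; n=n1-n2; n/=np.linalg.norm(n)
    print("axis yaw",[np.arctan(-a[0]/a[1]).round(3) for a,_ in res])
    P=Pc[:2]; q=[P+a*(kk-a@P) for a,kk in res]; print("separation",n@(q[1]-q[0]),"want",sep)
    return (q[0]+q[1])/2
E
python3 - <<'E'
from h import *
c=dict(np.load("cr1.npz")); a=dict(np.load("a1.npz"))
print(lateral(c,(348,235),.054)); print(lateral(a,(325,268),0))
E
```

```text
area 88131 hull edges [[639.0, 479.0], [314.0, 182.0]] [[34.0, 479.0], [635.0, 316.0]]
axis yaw [np.float64(0.501), np.float64(0.21)]
separation 0.5857373534930347 want 0.054
[0.41934636 0.0177508 ]
area 5955 hull edges [[363.0, 247.0], [274.0, 285.0]] [[309.0, 325.0], [324.0, 206.0]]
axis yaw [np.float64(0.585), np.float64(0.578)]
separation -0.0016286137306756859 want 0
[ 0.42443731 -0.20212586]
```

```bash
sed -i 's/k=((F.max(2)-F.min(2)<26)).astype(np.uint8)/k=((F.max(2)-F.min(2)<26)\&((F.mean(2)<140)|(F[:,:,2]>=F[:,:,0]+1))).astype(np.uint8); R=np.zeros_like(k); cv2.circle(R,seed,rad,1,-1); k*=R/; s/sep,z=.039/sep,rad=90,z=.039/' h.py
python3 - <<'E'
from h import *
c=dict(np.load("cr1.npz")); a=dict(np.load("a1.npz"))
print(lateral(c,(320,260),.054)); print(lateral(a,(325,268),0))
E
```

```text
area 297122 hull edges [[639.0, 479.0], [0.0, 0.0]] [[0.0, 479.0], [639.0, 0.0]]
axis yaw [np.float64(0.561), np.float64(0.566)]
separation 0.8583363019188567 want 0.054
[0.4703696  0.14957993]
area 5100 hull edges [[363.0, 247.0], [274.0, 285.0]] [[309.0, 325.0], [324.0, 206.0]]
axis yaw [np.float64(0.585), np.float64(0.578)]
separation -0.0016286137306756859 want 0
[ 0.42443731 -0.20212586]
```

```bash
sed -i 's/m=(l==l\[seed\[1\],seed\[0\]\]).astype(np.uint8)/m=np.isin(l,[i for i in range(1,l.max()+1) if (l==i).sum()>300]).astype(np.uint8)/; s/cnt=max(cv2.findContours(m,0,1)\[0\],key=cv2.contourArea); h=cv2.convexHull(cnt)/h=cv2.convexHull(cv2.findNonZero(m))/' h.py
python3 - <<'E'
from h import *
c=dict(np.load("cr1.npz"))
for r in (82,88): print(lateral(c,(325,261),.054,r))
E
```

```text
area 10078 hull edges [[318.0, 185.0], [334.0, 336.0]] [[397.0, 254.0], [254.0, 275.0]]
axis yaw [np.float64(-0.153), np.float64(-0.16)]
separation 0.05335930202741697 want 0.054
[0.4021465 0.2650534]
area 10078 hull edges [[318.0, 185.0], [334.0, 336.0]] [[397.0, 254.0], [254.0, 275.0]]
axis yaw [np.float64(-0.153), np.float64(-0.16)]
separation 0.05335930202741697 want 0.054
[0.4021465 0.2650534]
```

Everything matches the given sizes: cap-axis separation is 53.4 mm (54 expected), and the single tube's two edges agree within 1.6 mm. Thick tube: (0.4285, -0.1994), yaw 0.582. Saddle: (0.4037, 0.2648), yaw -0.155. Picking now.

Run:
```python
from h import *
p=np.array([.4285,-.1994]); q=down(.582)
bot.reach(np.r_[p,.12],q)
f0=get_obs()["wrist_force"]
bot.servo_line(np.r_[p,.040],velocity=.08)
o=get_obs(); print(o["time_s"],o["position"],o["wrist_force"]-f0)
hand.move_gripper(.04,45)
o=get_obs(); print(o["gripper_width"],o["grip_force"],o["wrist_force"]-f0)
bot.servo_line(np.r_[p,.19],velocity=.1)
bot.dwell(.2);o=get_obs(); print(o["time_s"],o["gripper_width"],o["grip_force"],o["wrist_force"]-f0,o["ft_torque"])
c=vision.read_camera("wrist"); np.savez("g.npz",**c); cv2.imwrite("pics/g.png",c["frame"][:,:,::-1])
```

```text
4.8667 [ 0.42884306 -0.19956432  0.04037045] [-0.59997369  0.85511396  0.84525104]
0.04256962444113479 44.32190537452698 [-1.77199903  5.07856927 10.1205196 ]
7.1917 0.042732736579155876 46.01925194263458 [-1.03675671  1.15178089 -2.95730722] [-0.0097982   0.002679    0.01271083]
```

View pics/g.png

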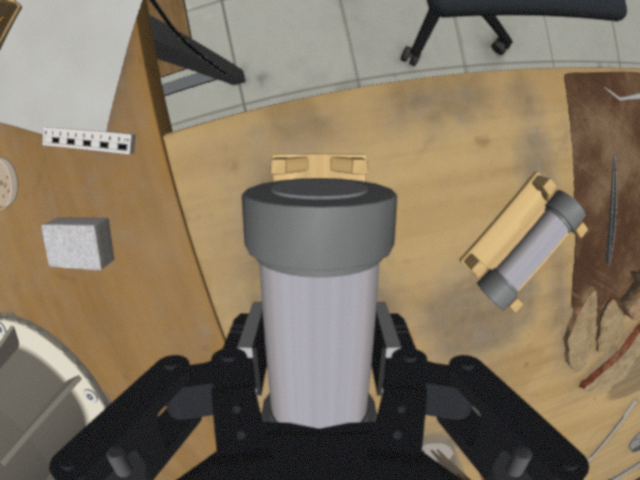

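The tube is held level and symmetrically between the jaws. The cap's inner rim is at about (320,274), and the empty rest and the thin tube (undisturbed) are visible. I'll check the along-axis offset from the rim, then lower into the groove with force checks.

Run:
```python
from h import *
from scipy.spatial.transform import Rotation as R
c=dict(np.load("g.npz")); o=get_obs(); T=R.from_quat(o["orientation"]).as_matrix()
zc=o["position"][2]-.001
for uv in((319,275),(319,206)): print(uv,((onplane(c,uv,zc+.027,True)-o["position"])@T).round(4))
# width of cap at inner rim as height check
for u in (246,395): print(u,((onplane(c,(u,255),zc,True)-o["position"])@T).round(4))
s=np.array([.4037,.2648]); 
for y in (-.155,2.987):
    print(y,kinematics.solve_ik(np.r_[s,.19],down(y)),kinematics.solve_ik(np.r_[s,.086],down(y)))
```

```text
(319, 275) [ 0.0394  0.0004 -0.026 ]
(319, 206) [ 0.06    0.0004 -0.026 ]
246 [ 0.0353 -0.0265  0.001 ]
395 [0.0353 0.0285 0.001 ]
-0.155 [ 5.77427580e-01  2.02811844e-01  1.98781805e+00 -4.44089210e-16
  9.50962760e-01  2.30322391e+00] [ 5.77427580e-01  3.67586171e-01  2.06206194e+00 -4.44089210e-16
  7.11944545e-01  2.30322391e+00]
2.987 [ 5.77427580e-01  2.02811844e-01  1.98781805e+00 -4.44089210e-16
  9.50962760e-01 -8.38776093e-01] [ 5.77427580e-01  3.67586171e-01  2.06206194e+00 -4.44089210e-16
  7.11944545e-01 -8.38776093e-01]
```

Along-axis grip offset is under 1 mm. Hovering over the cradle for one close look.

Run:
```python
from h import *
s=np.array([.4037,.2648]); q=down(2.987)
p=get_obs()["position"]
bot.reach(np.r_[s,.19],q); bot.servo_line(np.r_[s,.135],velocity=.08)
bot.dwell(.2);o=get_obs(); print(o["time_s"],o["position"],o["wrist_force"],o["gripper_width"])
c=vision.read_camera("wrist"); np.savez("h1.npz",**c); cv2.imwrite("pics/h1.png",c["frame"][:,:,::-1])
```

```text
9.975 [0.4040057  0.26502202 0.13552362] [-0.34105769  0.59186302 -3.72990947] 0.04263335780840209
```

View pics/h1.png

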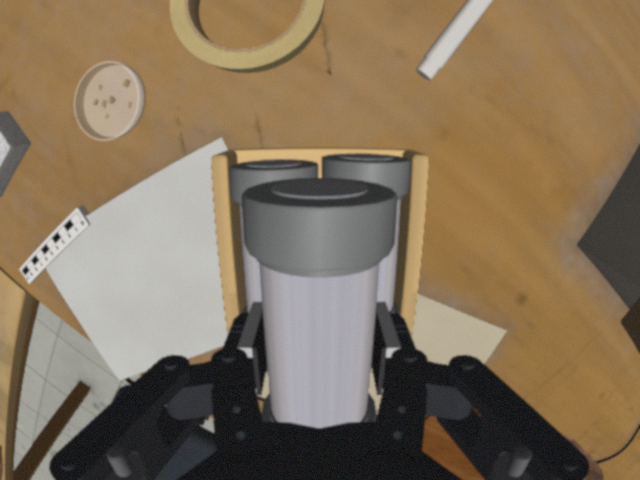

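The held tube hangs centrally above the cradle. The bottom caps show on both sides (left about 230–318, right 322–411), and the right one seems to reach slightly farther. Zooming in on the cap ends.

```bash
python3 -c "
import cv2;i=cv2.imread('pics/h1.png')[140:280,215:435]
cv2.imwrite('pics/h1z.png',cv2.convertScaleAbs(cv2.resize(i,None,fx=3.6,fy=3.6,interpolation=cv2.INTER_CUBIC),alpha=1.6))"
```

```text
(no output)
```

View pics/h1z.png

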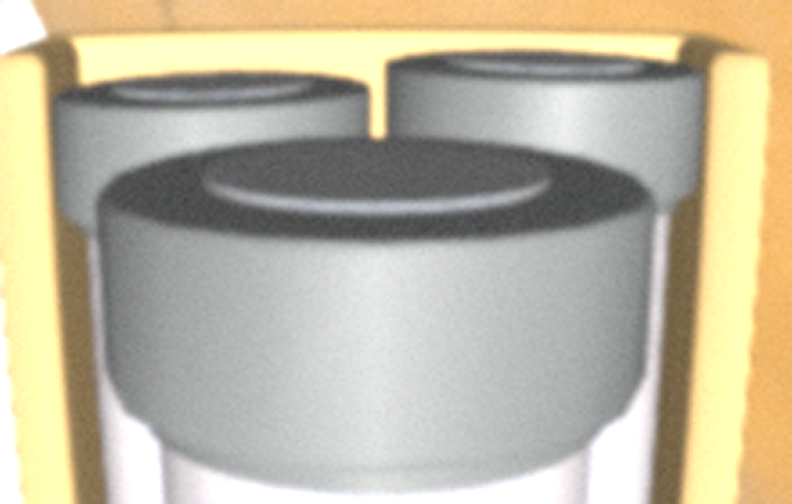

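Run:
```python
from h import *
from scipy.spatial.transform import Rotation as R
c=dict(np.load("h1.npz")); o=get_obs(); T=R.from_quat(o["orientation"]).as_matrix()
t=lambda u,v,z:((onplane(c,(215+u/3.6,140+v/3.6),z,True)-o["position"])@T).round(4)
print("end tops",t(215,107,.066),t(545,82,.066),"held",t(378,242,o["position"][2]+.026))
print("silh",t(57,130,.039),t(705,110,.039),"inner",t(370,115,.039),t(388,115,.039))
print("rail tops",t(40,60,.043),t(735,60,.043),"rail low",t(72,400,.043),t(690,400,.043))
```

```text
end tops [ 0.0579 -0.0239  0.0694] [0.0617 0.0245 0.0694] held [ 0.0602 -0.0002 -0.026 ]
silh [ 0.051  -0.0545  0.0964] [0.0546 0.0556 0.0964] inner [ 0.0528 -0.0012  0.0964] [0.0528 0.0018 0.0964]
rail tops [ 0.0635 -0.0559  0.0924] [0.0637 0.0594 0.0924] rail low [ 0.0036 -0.0539  0.0924] [0.0036 0.0554 0.0925]
```

The centre matches within 0.5 mm on both axes: bottom-tube ends average 59.8 mm against 60.2 mm for the held tube. Lowering until contact.

Run:
```python
from h import *
s=np.array([.4037,.2648]); 
bot.servo_line(np.r_[s,.093],velocity=.06); bot.dwell(.15)
f0=get_obs()["wrist_force"]; z=.093
while z>.083:
    z-=.001; bot.servo_line(np.r_[s,z],velocity=.02); bot.dwell(.05)
    o=get_obs(); f=o["wrist_force"]-f0; print(round(z,4),o["position"].round(4),f.round(1))
    if np.linalg.norm(f)>3: break
print(o["time_s"])
```

```text
0.092 [0.4037 0.2648 0.0921] [0.1 0.2 0. ]
0.091 [0.4036 0.2648 0.0909] [ 0.1 -1.   0.8]
0.09 [0.4037 0.2648 0.0899] [ 0.2 -0.2  0.3]
0.089 [0.4037 0.2648 0.089 ] [ 0.7 -0.   0.6]
0.088 [0.4037 0.2648 0.088 ] [-0.1 -0.2  0.8]
0.087 [0.4039 0.2652 0.0874] [-1.9  2.1  7.6]
12.825
```

Run:
```python
from h import *
s=np.array([.4037,.2648])
bot.servo_line(np.r_[s,.0866],velocity=.02); bot.dwell(.1)
print(get_obs()["wrist_force"])
hand.move_gripper(.048,20); bot.dwell(.2); hand.move_gripper(.064); bot.dwell(.2)
print(get_obs()["wrist_force"],get_obs()["gripper_width"])
bot.servo_line(np.r_[s,.20],velocity=.08)
# look from the same kind of viewpoint as before
yaw=np.arctan2(s[1],s[0])+np.pi/2
bot.reach(np.r_[s+.06*np.array([np.cos(yaw),np.sin(yaw)]),.27],down(yaw))
c=vision.read_camera("wrist"); np.savez("f.npz",**c)
d=vision.read_camera("side"); np.savez("fs.npz",**d)
w=c["frame"][130:400,190:490,::-1]; x=d["frame"][180:270,227:327,::-1]
cv2.imwrite("pics/f.png",np.hstack([cv2.resize(w,(445,400)),cv2.resize(x,(355,400)[:1]+(400,))]))
print(get_obs()["time_s"])
```

```text
[-3.66793582  4.10666385  7.90297323]
[-0.75155446  0.91277433 -0.44972837] 0.06373377027658622
16.7
```

View pics/f.png

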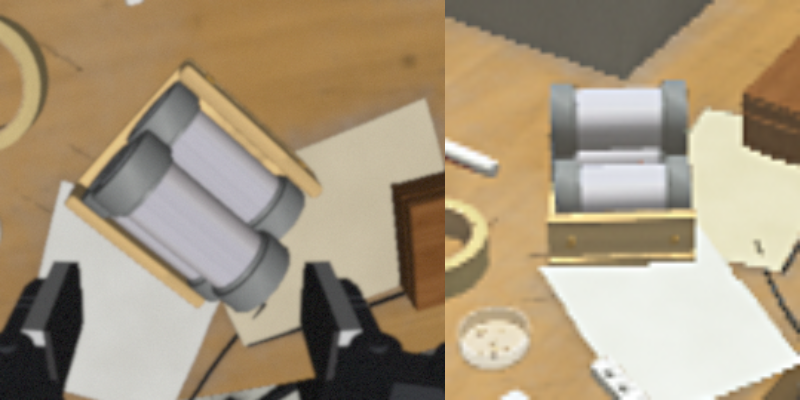

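The top tube sits in the groove and the ends look even from the side (x≈555–685 in the right half, all tubes alike). A quick numeric check before handing in.

Run:
```python
from h import *
c=dict(np.load("f.npz")); ctr,y=bare(c,(190+190*300//445,130+235*270//400),.085)
e=ctr[:2]-[.4037,.2648]; d=np.array([np.cos(-.155),np.sin(-.155)]); print("along",e@d,"across",e@[-d[1],d[0]])
```

```text
2488 [[344.0, 327.0], [278.0, 273.0], [298.0, 249.0], [364.0, 303.0]] len 0.0774 wid 0.031 ctr [0.4029 0.2602 0.085 ] yaw -0.152
along -3.5998550610486435e-05 across -0.004689372327434849
```

```bash
python3 -c "
from workcell import *
print(hand_in())"
```

```text
the job is handed in; nothing more can be done
None
```

The thick tube is lying in the groove on top of the two cradle tubes, parallel to them and end-aligned to within about 2 mm (the two lower tubes seem offset about 4 mm from each other, so I centred on their average); it was set down under light contact, the thin tube was not touched, and the job was handed in at about 17 s with no verdict returned.

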